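Start the sieve shaker from its console

ROBOT

A 7-joint arm with a two-finger parallel gripper is mounted at the origin on the work surface. World frame = base frame: x ahead of the robot, y to its left, z up, the work surface at z = 0. Lengths are in m, angles in rad, forces in N, time in s.
With the tool pointing down it reaches from about 0.4 to 0.85 m from the base axis. Payload 10.4 kg.
Tool frame: the origin (TCP) lies midway between the tips of the shut fingers; the grasp point (between the pads) lies 19 mm behind it; z points along the fingers, x is the direction in which the jaws open and shut, and the axes are right-handed (so a half turn about z gives the same grasp; the last joint's range is limited). The gripper opens to 85 mm and grips with 20 to 120 N. Pads are 22 mm wide; open, the fingers measure 114 mm over their backs; the gripper's body (76 mm by 85 mm) begins 54 mm behind the grasp point. The pads swing forward as they close: fully open they stand 13 mm farther back than shut.
Start: joints at [1.11, 0.332, -0.065, 1.46, 0.022, 1.35, -0.088], TCP at [0.265, -0.566, 0.231] pointing down, gripper open.
Joint ranges: [-2.6, 2.6], [-0.5, 2.12], [-1.47, 1.34], [0.16, 2.42], [-1.27, 4.41], [0.06, 2.06], [-2.6, 2.6]. Speed limits (rad/s): [2.22, 2.22, 2.79, 2.79, 3.14, 3.14, 3.14].

INTERFACE

Orientations are given as a unit quaternion [x, y, z, w].
In Python, from workcell import monitor, eyes, ticket, models gives the robot as it stands.
- The arm moves only by the tool servo_tool, never from a script. Its argument "motion" is a list of rows, each a list of 7 numbers: the opening, from 0 (shut) to 1 (fully open), then the shift along the tool's x, y, z in m, then the turn, a rotation vector about the tool's x, y, z in degrees. In form: [[fingers, tx, ty, tz, rx, ry, rz], ...]. A call has 1 to 20 rows; each row is the pose to reach, as a shift and turn from the pose commanded when the call began, along the tool's axes at that moment; what a row does not reach only later rows make up. A row lasts 1/8 s, in which the tool goes at most 62.5 mm and 10.7 degrees, less where a joint would pass 70% of its speed; a pose out of reach is approached as far as the arm can. A call with a gripper value outside its range is refused whole. The fingers move at their own pace and stop on an object; "grip_force" is the grip in N (left out, the last holds). Time passes only in rows, so rows that repeat a pose let the fingers close. It gives the time, the measured TCP pose, the force and the opening at its end, in the units of the state.
- monitor.get_obs(): the state, without advancing time (a new reading comes with each control period).
- eyes.camera(name): name is "scene" or "top"; returns (picture, depth): 480x640x3 uint8, blue, green, red; 480x640 float32, m along the optical axis (not along the pixel's ray), 0 where there is no reading.
- eyes.camera_info(name): a dict with "intrinsics" (3x3 intrinsics, pixels), "extrinsics" (4x4, takes a point from world to camera coordinates). Camera axes: x right, y down, z forward; pixel columns grow to the right and rows downward; lengths in m; the calibration is good to about 2 mm. A picture is of the moment at which its call begins. camera_info takes no time and is no camera call.
- ticket.hand_in(): hands the job in, once; it reports no verdict.
Trained networks look in the newest picture that a camera, given by its name, has taken for a name from the list of things; names that differ only in an ending like _2 or _b are one class to them, and where a whole thing is asked for, a point or a joint stands for the part that bears it (a point fixed in the world has none). Each returns a list of dicts, best first, with "confidence" (0 to 1); they miss things now and then, are a little off and sometimes report something else, mostly with a low value. They report only what shows in the picture. A call takes as long as a camera call.
- models.boxes_of(camera, thing): "point" ([x, y, z] in m, in the coordinates of the camera as it stood for that picture, good to about 4 mm: the middle of the surface that is visible of it).
The state is a dict: "clock": time; "joint_pos": joint angles; "joint_velocities": joint speeds; "tau": joint torques, N m; "position": TCP position; "ee_rot": TCP orientation; "ft_force": force on the tool from outside, world axes, zero at the start; "torque": the same for the moment, N m; "grip_width": opening from 0.0 (shut) to 1.0 (fully open).
Only numpy, scipy, OpenCV 4.12 (cv2) and the standard library are available. Lean on these libraries where they do the work, as an engineer would, in place of code of your own. Each camera call takes 0.05 s, during which the arm holds its last target. There are 200 camera calls.

TASK

Start the sieve shaker from the control console on the bench: first switch the rocker on by pressing its raised, ribbed end fully down, then push the long bar key fully down so that it stays down, and then press the small flat-topped round button fully down and let it come back up. Keep to that order, do not press the mushroom-headed stop button, and neither move nor lift the weight, containers and tools lying about.

Things in the scene. Friction and masses are not known exactly. Their poses are not given: they have to be found in the camera images.
- console: white flat-topped control box fixed to the bench, 240 (x) x 340 (y) x 55 mm high; origin at the centre of its underside, x away from the robot at yaw 0 (blue strip on its -x face). On its top, 28 mm to -x of centre, four grey modules (70 x 70 x 8 mm plates) sit in a row along y, 75 mm pitch, turned as the console; one control on each, in any order
- rocker (a joint): paddle rocker switch, black, 54 mm (console x) x 28 mm (y) x 10 mm, rocking about a level axis along console y through the middle of its module, 20 mm above the console's top. 0 rad: off (ribbed end, to console +x, 0.22 rad up; starts at 0 to 0.08); 0.44 rad: fully on (ribbed end down). Friction only (0.05 N m, 2.5 N near the end); stays where left
- rocker_press (a point): point on the rocker's top face near its ribbed end, 21 mm from the axis; moves with the rocker: about 32 mm above the console's top when off, 23 mm when on. Site axes are the console's axes at joint value 0 and turn with the rocker
- latch (a joint): long bar key, black, 56 mm long (console y) x 22 mm (x), lying along the row of modules, in a steel frame; pushes straight down, joint value in m: 0 is up (starts between 0 and 0.001), 0.008 fully down, where it stands 10 mm above its module's plate. Friction only, 4 N; it stays where it is left
- latch_top (a point): centre of the bar key's top face, moves with it; 26 mm above the console's top when up; axes as the console's
- start (a joint): start button: plain flat-topped black round button of 30 mm diameter with a steel collar; pushes straight down, joint value in m: 0 is up, 0.006 fully down. A spring returns it; 1.5 N starts it moving, 5 N holds it fully down
- start_top (a point): centre of the start button's top face, moves with it; 28 mm above the console's top when up
- stop (a joint): stop button: black mushroom-shaped button with a domed head of 42 mm diameter on a thin stem, same travel and spring as the start button, not to be pressed
- stop_top (a point): top of the mushroom head, 39 mm above the console's top
- weight: loose brass calibration weight, 26 mm diameter, 40 mm high, standing on the console's front strip (console -x side of the modules); origin at the centre of its underside
- tin: loose flat aluminium sample tin, 40 mm diameter, 28 mm high, standing on the console's rear strip (+x side of the modules); origin at the centre of its underside
- beaker: loose steel mug, 90 mm diameter, 110 mm high, on the bench to the left, beyond the sieve; origin at the centre of its underside
- sieve: loose round steel test sieve, open at the top, 202 mm diameter, 50 mm high, on the bench to the left of the console; origin at the centre of its underside
- jar: loose white jar with a blue cap, 70 mm diameter, 85 mm high, on the bench to the right of the console; origin at the centre of its underside
- brush: loose hand brush lying on the bench to the right, nearer the robot than the jar
- scoop: loose steel spoon lying on the bench to the right, beyond the jar

How it is judged:
By the outcome, as a careful person would: the job done as asked, in the order asked, and still so for the second after the job is handed in, with the robot touching nothing.
It also fails if it takes over 45 s, if anything falls off the work surface, if the arm or the gripper's body presses on something with over 40 N, if the wrist force passes 120 N, or if a joint passes its speed limit or range.

## Working session

There is one attempt and no reset: what is moved stays moved. The work goes in short steps, Python scripts to look and compute and a tool call to move; the robot and the scene stay as the last step left them, time stands still between calls to the robot, and variables do not carry over. Pictures are saved under pics/ and viewed, about 8 in all and at most 12, crops included, and the job is handed in when it is done.

Besides the shell and the picture viewer there is one more tool, called after "Request:" by a JSON object that holds its "name" and its "arguments". servo_tool: Moves the arm, as the interface text tells. Its arguments: {"type":"object","properties":{"motion":{"type":"array"},"grip_force":{"type":"number"}},"required":["motion"]}

```bash
mkdir -p pics
cat > h.py <<'E'
import numpy as np, cv2
from workcell import monitor, eyes, ticket, models
def world(cam,p):
    E=np.array(eyes.camera_info(cam)["extrinsics"]); return np.linalg.inv(E)@np.append(p,1)
def cloud(cam,d):
    K=np.array(eyes.camera_info(cam)["intrinsics"]);E=np.linalg.inv(np.array(eyes.camera_info(cam)["extrinsics"]))
    v,u=np.mgrid[:480,:640]
    P=np.stack([(u-K[0,2])/K[0,0]*d,(v-K[1,2])/K[1,1]*d,d,np.ones_like(d)],-1)@E.T
    P[d==0]=np.nan
    return P[...,:3]
def pix(cam,p):
    K=np.array(eyes.camera_info(cam)["intrinsics"]);E=np.array(eyes.camera_info(cam)["extrinsics"])
    q=K@(E@np.append(p,1))[:3]; return q[:2]/q[2]
E
python3 - <<'E'
from h import *
np.set_printoptions(precision=4,suppress=True)
o=monitor.get_obs(); print({k:np.round(v,3) for k,v in o.items()})
for c in("top","scene"):
    im,d=eyes.camera(c); cv2.imwrite(f"pics/{c}1.png",im); np.save(f"{c}_d.npy",d)
    print(c,np.linalg.inv(eyes.camera_info(c)["extrinsics"])[:3])
    for t in ["console","rocker","latch","start","stop","weight","tin"]:
        for r in models.boxes_of(c,t)[:3]: print(t,round(r["confidence"],2),world(c,r["point"])[:3],pix(c,world(c,r["point"])[:3]))
E
```

```text
{'clock': np.float64(0.0), 'joint_pos': array([ 1.11 ,  0.333, -0.065,  1.461,  0.022,  1.35 , -0.088]), 'joint_velocities': array([ 0.   , -0.001,  0.001,  0.001, -0.   , -0.001, -0.001]), 'tau': array([  0.001, -62.546,   0.05 , -39.16 ,   0.016,   0.01 ,  -0.   ]), 'position': array([ 0.265, -0.566,  0.231]), 'ee_rot': array([ 0.844, -0.537, -0.001, -0.   ]), 'ft_force': array([ 1.081, -0.761, -1.187]), 'torque': array([-0.025, -0.044,  0.002]), 'grip_width': np.float64(0.999)}
top [[-0.0842 -0.9707  0.2251  0.2415]
 [-0.9964  0.0817 -0.0203  0.0261]
 [ 0.0013 -0.226  -0.9741  1.3   ]]
console 0.72 [0.5619 0.0707 0.0572] [298.5152 229.4921]
console 0.3 [0.5113 0.0962 0.0822] [290.0281 245.8895]
rocker 0.47 [0.5326 0.0222 0.0829] [316.4444 236.0465]
latch 0.54 [0.5115 0.0959 0.0812] [290.1656 245.8839]
start 0.72 [ 0.4829 -0.4284  0.0877] [482.5941 239.845 ]
start 0.44 [ 0.5513 -0.0485  0.0854] [341.4956 227.1403]
stop 0.57 [0.4886 0.169  0.0916] [263.3854 255.5908]
weight 0.18 [0.5294 0.0219 0.0834] [316.6191 237.1391]
tin 0.76 [0.6247 0.0714 0.088 ] [296.0613 204.8953]
scene [[ 0.0159  0.7129 -0.7011  1.3075]
 [ 0.9999 -0.0143  0.008  -0.0092]
 [-0.0043 -0.7011 -0.713   0.8972]]
console 0.76 [0.6067 0.0669 0.0538] [353.2171 278.4178]
console 0.5 [ 0.5153 -0.4267  0.0563] [137.7914 250.4987]
rocker 0.76 [0.5307 0.0314 0.0884] [336.1063 242.8249]
latch 0.78 [0.5153 0.1022 0.0813] [366.7237 239.6842]
latch 0.51 [ 0.5514 -0.0429  0.0827] [303.097  251.7499]
stop 0.72 [0.4971 0.173  0.0904] [397.0892 230.8483]
stop 0.49 [0.4582 0.0627 0.0738] [348.0724 224.9151]
weight 0.54 [0.4618 0.0632 0.0786] [348.4144 224.5152]
tin 0.79 [0.638  0.0751 0.0837] [358.5758 280.7279]
```

View pics/top1.png

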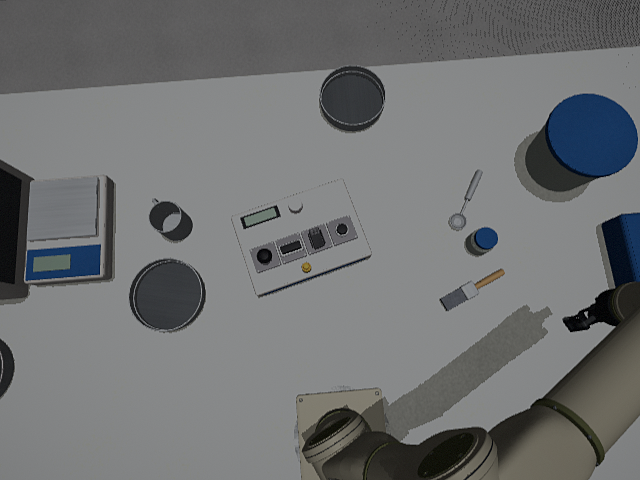

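View pics/scene1.png

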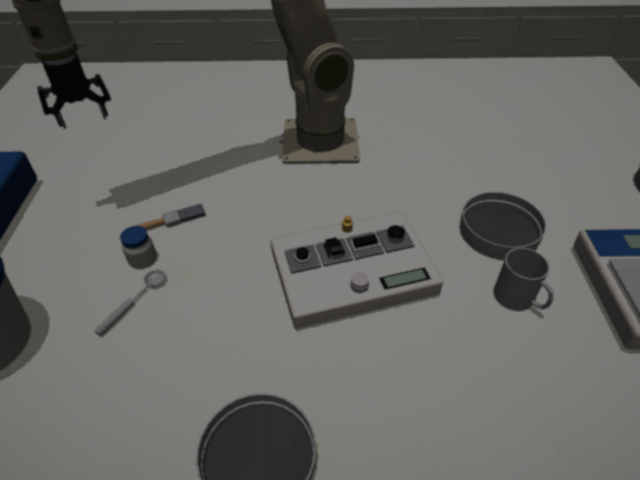

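The top view shows, left to right, stop (264,256), latch (290,246), rocker (317,237) and start (342,228), with the weight at (306,267) and the tin at (296,208). The scene view agrees. Next I'll fit the console pose from depth.

Run:
```python
from h import *
np.set_printoptions(precision=4,suppress=True)
for c in("top","scene"):
    im=cv2.imread(f"pics/{c}1.png"); P=cloud(c,np.load(f"{c}_d.npy"))
    m=(np.hypot(P[...,0]-.55,P[...,1]-.06)<.23)&(P[...,2]>.042)&(P[...,2]<.12)
    n,l,s,_=cv2.connectedComponentsWithStats(m.astype(np.uint8)); k=1+np.argmax(s[1:,4]); m=l==k
    pts=P[m]; print(c,m.sum(),"ztop",np.nanmedian(pts[np.abs(pts[:,2]-.055)<.008][:,2]))
    top=pts[np.abs(pts[:,2]-.055)<.006]
    (cx,cy),wh,a=cv2.minAreaRect(top[:,:2].astype(np.float32)*1000); print("rect",cx,cy,wh,a)
    yaw=np.radians(a if wh[0]<wh[1] else a-90)
    while yaw>np.pi/4: yaw-=np.pi
    print("yaw",np.degrees(yaw))
    R=np.array([[np.cos(yaw),-np.sin(yaw)],[np.sin(yaw),np.cos(yaw)]])
    o=np.array([cx,cy])/1000
    for i in range(4):
        y=[.1125,.0375,-.0375,-.1125][i]; w=o+R@[-.028,y]
        q=(pts[:,:2]-o)@R-[-.028,y]
        b=(np.abs(q)<.030).all(1)&(pts[:,2]>.0685)
        print(["stop","latch","rocker","start"][i],w,"n",b.sum(),"ctl mean local off",q[b].mean(0),"z max/med",pts[b][:,2].max(),np.median(pts[b][:,2]))
    q=(pts[:,:2]-o)@R
    for nm,bb in(("weight",q[:,0]<-.07),("tin",q[:,0]>.02)):
        b=bb&(pts[:,2]>.07); print(nm,q[b].mean(0) if b.any() else None,b.sum(),pts[b][:,2].max() if b.any() else 0)
    u,v=pix(c,[*o,.06]); s=75
    cr=im[int(v)-s:int(v)+s,int(u)-s-15:int(u)+s+15]; cv2.imwrite(f"pics/{c}crop.png",cv2.resize(cr,None,fx=4,fy=4,interpolation=cv2.INTER_CUBIC))
```

```text
top 10043 ztop 0.05742817209857831
rect 547.7996826171875 66.66900634765625 (241.37969970703125, 340.00225830078125) 15.149480819702148
yaw 15.149480819702148
stop [0.4914 0.1679] n 214 ctl mean local off [-0.0021 -0.0009] z max/med 0.10159428166020912 0.09122455439649069
latch [0.511  0.0955] n 240 ctl mean local off [-0.0018  0.0001] z max/med 0.08773710428307901 0.08089928224419518
rocker [0.5306 0.0232] n 256 ctl mean local off [-0.0019  0.0005] z max/med 0.09346934705643695 0.08441818614407048
start [ 0.5502 -0.0492] n 165 ctl mean local off [-0.0016  0.002 ] z max/med 0.09192156440017185 0.08194328877424795
weight [-0.0964  0.016 ] 74 0.09851444179080993
tin [ 0.0801 -0.0133] 163 0.09248687268979006
scene 12070 ztop 0.05401078067245324
rect 548.732177734375 71.16328430175781 (243.4573974609375, 339.3613586425781) 14.922865867614746
yaw 14.922865867614746
stop [0.4927 0.1727] n 199 ctl mean local off [ 0.0041 -0.0027] z max/med 0.09532272459726188 0.08824219481538909
latch [0.512  0.1002] n 244 ctl mean local off [ 0.002  -0.0011] z max/med 0.08374074584531321 0.0779323555449084
rocker [0.5313 0.0277] n 266 ctl mean local off [ 0.0023 -0.0015] z max/med 0.0890404478974125 0.08074130511364991
start [ 0.5506 -0.0448] n 163 ctl mean local off [ 0.0029 -0.0011] z max/med 0.08457698037341688 0.08032942605999538
weight [-0.0916  0.0139] 100 0.09512066702109312
tin [ 0.0837 -0.0146] 246 0.0855976887351656
```

View pics/scenecrop.png

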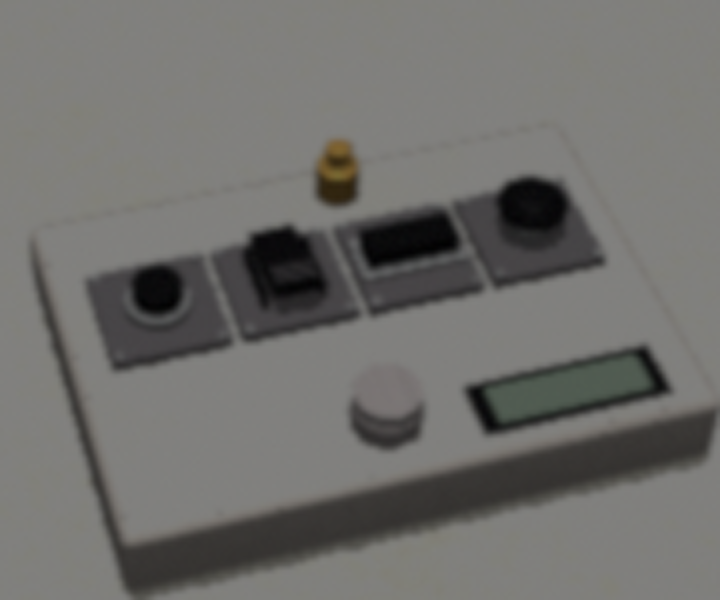

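Request:
{"name": "servo_tool", "arguments": {"motion": [[0,-0.03,-0.037,0.005,0,0,1],[0,-0.065,-0.08,0.01,0,0,2],[0,-0.1,-0.123,0.015,0,0,3],[0,-0.135,-0.166,0.02,0,0,4],[0,-0.17,-0.209,0.025,0,0,5],[0,-0.205,-0.252,0.03,0,0,6],[0,-0.24,-0.295,0.035,0,0,7],[0,-0.275,-0.338,0.04,0,0,8],[0,-0.31,-0.381,0.05,0,0,9],[0,-0.345,-0.424,0.06,0,0,10],[0,-0.38,-0.467,0.07,0,0,10],[0,-0.405,-0.497,0.07,0,0,10],[0,-0.419,-0.515,0.07,0,0,10],[0,-0.419,-0.515,0.07,0,0,10],[0,-0.419,-0.515,0.07,0,0,10]]}}

```text
clock: 2.68
position: [0.5536, 0.0307, 0.1612]
ee_rot: [0.794, -0.609, 0.0, 0.0]
ft_force: [0.4, -0.8, -0.5]
grip_width: -0.003
```

Run:
```python
from h import *
from scipy.spatial.transform import Rotation as R
np.set_printoptions(precision=4,suppress=True)
o=monitor.get_obs(); print(o["clock"],o["position"],R.from_quat(o["ee_rot"]).as_matrix(),o["ft_force"],o["grip_width"])
im,d=eyes.camera("scene"); np.save("d2.npy",d)
cv2.imwrite("pics/s2.png",cv2.resize(im[100:340,220:480],None,fx=2.5,fy=2.5,interpolation=cv2.INTER_CUBIC))
```

```text
2.675 [0.5536 0.0307 0.1612] [[ 0.2593 -0.9658 -0.0002]
 [-0.9658 -0.2593 -0.0006]
 [ 0.0005  0.0004 -1.    ]] [ 0.4349 -0.7849 -0.4707] -0.0032379375302072455
```

View pics/s2.png

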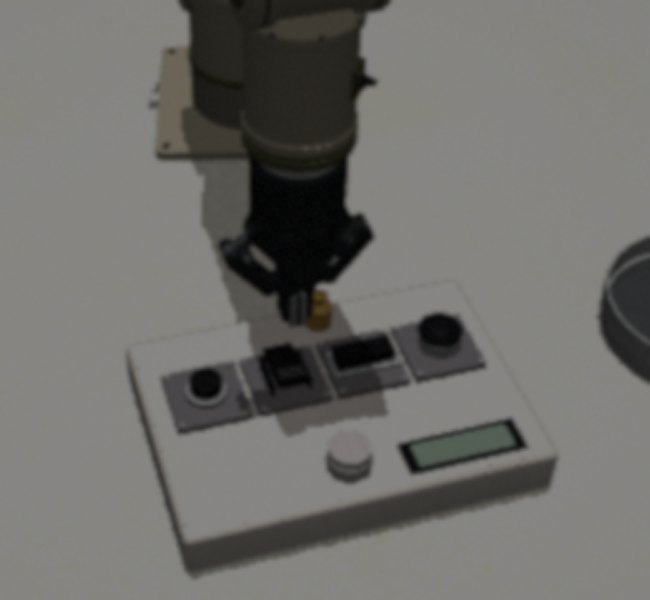

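Request:
{"name": "servo_tool", "arguments": {"motion": [[0,0,0,0.03,0,0,0],[0,0,0,0.058,0,0,0],[0,0,0,0.066,0,0,0],[0,0,0,0.07,0,0,0],[0,0,0,0.073,0,0,0],[0,0,0,0.076,0,0,0],[0,0,0,0.079,0,0,0],[0,0,0,0.08,0,0,0],[0,0,0,0.08,0,0,0]]}}

```text
clock: 3.85
position: [0.5541, 0.0318, 0.0816]
ee_rot: [0.794, -0.608, 0.0, -0.0]
ft_force: [2.4, -0.1, 3.1]
grip_width: 0.0
```

Request:
{"name": "servo_tool", "arguments": {"motion": [[0,0,0,0.0015,0,0,0],[0,0,0,0.003,0,0,0],[0,0,0,0.003,0,0,0]]}}

```text
clock: 4.22
position: [0.5543, 0.0319, 0.0787]
ee_rot: [0.794, -0.608, 0.0, -0.0]
ft_force: [4.5, 0.7, 5.9]
grip_width: 0.004
```

Request:
{"name": "servo_tool", "arguments": {"motion": [[0,0,0,0.001,0,0,0],[0,0,0,0.002,0,0,0],[0,0,0,0.002,0,0,0]]}}

```text
clock: 4.6
position: [0.5545, 0.0319, 0.0783]
ee_rot: [0.794, -0.608, 0.001, -0.0]
ft_force: [-3.3, 0.1, 23.4]
grip_width: -0.008
```

Request:
{"name": "servo_tool", "arguments": {"motion": [[0,0,0,-0.01,0,0,0],[0,0,0,-0.04,0,0,0],[0,-0.035,0.012,-0.05,0,0,0],[0,-0.075,0.024,-0.05,0,0,0],[0,-0.075,0.024,-0.05,0,0,0],[0,-0.075,0.024,-0.05,0,0,0]]}}

```text
clock: 5.35
position: [0.5106, 0.0971, 0.1257]
ee_rot: [0.794, -0.608, -0.0, 0.001]
ft_force: [0.4, 0.2, -0.7]
grip_width: 0.0
```

Run:
```python
from h import *
np.set_printoptions(precision=4,suppress=True)
o=monitor.get_obs(); print(o["clock"],o["position"],o["ft_force"])
im,d=eyes.camera("scene"); cv2.imwrite("pics/s3.png",cv2.resize(im[195:295,265:425],None,fx=5,fy=5,interpolation=cv2.INTER_CUBIC))
a=np.radians(15);Rm=np.array([[np.cos(a),-np.sin(a)],[np.sin(a),np.cos(a)]])
for D in (np.load("scene_d.npy"),d):
    P=cloud("scene",D); q=(P[...,:2]-[.5487,.0712])@Rm-[-.028,-.0375]
    print([ (x,round(float(np.nanmedian(P[...,2][(abs(q[...,0]-x)<.003)&(abs(q[...,1])<.009)])),4)) for x in(-.02,-.012,0,.012,.018,.022)])
```

```text
5.35 [0.5106 0.0971 0.1257] [ 0.4198  0.2441 -0.6949]
[(-0.02, 0.0781), (-0.012, 0.0802), (0, 0.0816), (0.012, 0.0841), (0.018, 0.0621), (0.022, 0.0776)]
[(-0.02, 0.0864), (-0.012, 0.0842), (0, 0.0811), (0.012, 0.0786), (0.018, 0.0766), (0.022, 0.0714)]
```

View pics/s3.png

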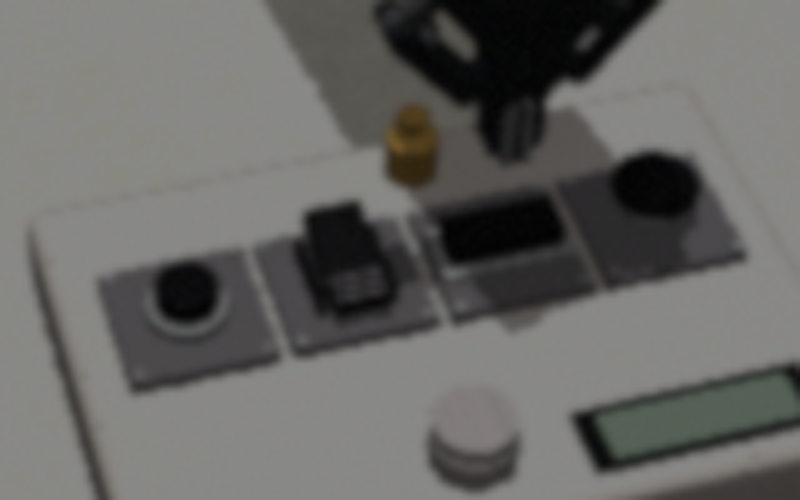

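Rocker is on: the depth slope reversed to about -0.25. Next, the latch.

Request:
{"name": "servo_tool", "arguments": {"motion": [[0,0,0,0.03,0,0,0],[0,0,0,0.04,0,0,0],[0,0,0,0.043,0,0,0],[0,0,0,0.046,0,0,0],[0,0,0,0.049,0,0,0],[0,0,0,0.052,0,0,0],[0,0,0,0.053,0,0,0],[0,0,0,0.053,0,0,0]]}}

```text
clock: 6.4
position: [0.5115, 0.0979, 0.0735]
ee_rot: [0.794, -0.608, 0.0, -0.0]
ft_force: [1.0, -1.4, 2.3]
grip_width: -0.002
```

Request:
{"name": "servo_tool", "arguments": {"motion": [[0,0,0,0.001,0,0,0],[0,0,0,0.002,0,0,0],[0,0,0,0.002,0,0,0]]}}

```text
clock: 6.78
position: [0.5116, 0.0979, 0.0728]
ee_rot: [0.794, -0.608, 0.001, -0.0]
ft_force: [-5.4, -2.2, 19.8]
grip_width: 0.001
```

Request:
{"name": "servo_tool", "arguments": {"motion": [[0,0,0,-0.01,0,0,0],[0,0,0,-0.045,0,0,0],[0,0.05,0,-0.055,0,0,0],[0,0.1,0,-0.055,0,0,0],[0,0.15,0,-0.055,0,0,0],[0,0.15,0,-0.055,0,0,0],[0,0.15,0,-0.055,0,0,0]]}}

```text
clock: 7.65
position: [0.5498, -0.0461, 0.126]
ee_rot: [0.794, -0.608, -0.001, -0.0]
ft_force: [-0.6, 1.0, -0.6]
grip_width: -0.0
```

Run:
```python
from h import *
np.set_printoptions(precision=4,suppress=True)
o=monitor.get_obs(); print(o["clock"],o["position"],o["ft_force"])
im,d=eyes.camera("scene"); cv2.imwrite("pics/s4.png",cv2.resize(im[195:295,265:425],None,fx=5,fy=5,interpolation=cv2.INTER_CUBIC))
a=np.radians(15);Rm=np.array([[np.cos(a),-np.sin(a)],[np.sin(a),np.cos(a)]])
for D in (np.load("scene_d.npy"),d):
    P=cloud("scene",D); 
    for y in(-.0375,.0375):
        q=(P[...,:2]-[.5487,.0712])@Rm-[-.028,y]
        print(y,[ (x,round(float(np.nanmedian(P[...,2][(abs(q[...,0]-x)<.003)&(abs(q[...,1])<.009)])),4)) for x in(-.02,-.012,-.005,0,.005,.012,.018)])
```

```text
7.65 [ 0.5498 -0.0461  0.126 ] [-0.596   1.047  -0.5839]
-0.0375 [(-0.02, 0.0781), (-0.012, 0.0802), (-0.005, 0.082), (0, 0.0816), (0.005, 0.0833), (0.012, 0.0841), (0.018, 0.0621)]
0.0375 [(-0.02, nan), (-0.012, 0.0777), (-0.005, 0.0795), (0, 0.079), (0.005, 0.0775), (0.012, 0.0659), (0.018, 0.0619)]
-0.0375 [(-0.02, 0.0857), (-0.012, 0.0849), (-0.005, 0.0828), (0, 0.0806), (0.005, 0.0798), (0.012, 0.0789), (0.018, 0.0773)]
0.0375 [(-0.02, 0.062), (-0.012, 0.0703), (-0.005, 0.0719), (0, 0.0723), (0.005, 0.0713), (0.012, 0.0655), (0.018, 0.0623)]
  return np.nanmean(a, axis, out=out, keepdims=keepdims)
```

View pics/s4.png

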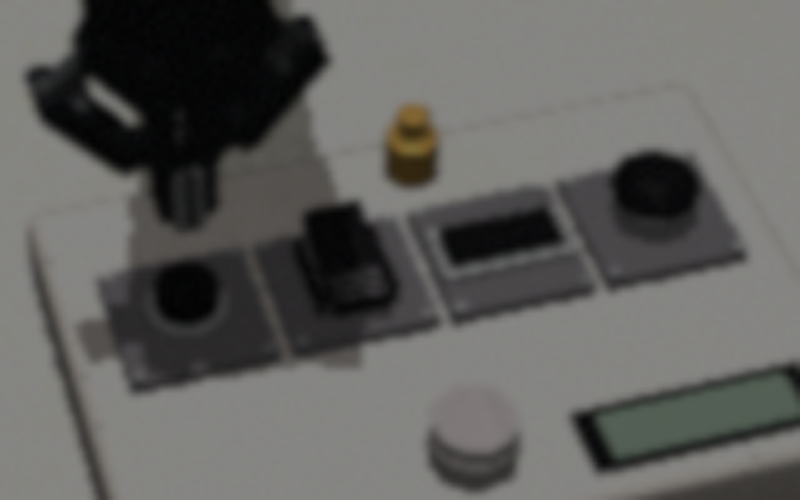

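The latch is down (about 7 mm lower in depth, hard stop felt at z = 0.0728) and the rocker is unchanged. Next, the start button.

Request:
{"name": "servo_tool", "arguments": {"motion": [[0,0,0,0.025,0,0,0],[0,0,0,0.04,0,0,0],[0,0,0,0.043,0,0,0],[0,0,0,0.046,0,0,0],[0,0,0,0.049,0,0,0],[0,0,0,0.0505,0,0,0],[0,0,0,0.0505,0,0,0],[0,0,0,0.0505,0,0,0]]}}

```text
clock: 8.7
position: [0.5506, -0.0465, 0.077]
ee_rot: [0.794, -0.608, 0.0, -0.0]
ft_force: [-4.9, 0.9, 12.2]
grip_width: 0.001
```

Request:
{"name": "servo_tool", "arguments": {"motion": [[0,0,0,0.001,0,0,0],[0,0,0,0.001,0,0,0]]}}

```text
clock: 8.95
position: [0.5507, -0.0465, 0.0769]
ee_rot: [0.794, -0.608, 0.001, -0.0]
ft_force: [-8.9, 2.8, 20.8]
grip_width: 0.003
```

Request:
{"name": "servo_tool", "arguments": {"motion": [[0,0,0,-0.01,0,0,0],[0,0,0,-0.05,0,0,0],[0,0.04,0,-0.1,0,0,0],[0,0.08,0,-0.12,0,0,0],[0,0.1,0,-0.12,0,0,0],[0,0.1,0,-0.12,0,0,0],[0,0.1,0,-0.12,0,0,0]]}}

```text
clock: 9.82
position: [0.5755, -0.1414, 0.1935]
ee_rot: [0.794, -0.607, -0.001, 0.0]
ft_force: [0.3, -0.2, -0.3]
grip_width: -0.003
```

Run:
```python
from h import *
o=monitor.get_obs(); print(o["clock"],o["position"],o["ft_force"])
im,d=eyes.camera("scene"); cv2.imwrite("pics/s5.png",cv2.resize(im[150:310,240:440],None,fx=3.5,fy=3.5,interpolation=cv2.INTER_CUBIC))
a=np.radians(15);Rm=np.array([[np.cos(a),-np.sin(a)],[np.sin(a),np.cos(a)]])
for D in (np.load("scene_d.npy"),d):
    P=cloud("scene",D)
    for y in(-.1125,-.0375,.0375,.1125):
        q=(P[...,:2]-[.5487,.0712])@Rm-[-.028,y]
        print(y,[ (x,round(float(np.nanmedian(P[...,2][(abs(q[...,0]-x)<.003)&(abs(q[...,1])<.009)])),4)) for x in(-.005,0,.005,.012)])
```

```text
9.825 [ 0.57553521 -0.14143568  0.1934902 ] [ 0.287885   -0.2105467  -0.27653418]
-0.1125 [(-0.005, 0.0812), (0, 0.081), (0.005, 0.0823), (0.012, 0.0746)]
-0.0375 [(-0.005, 0.082), (0, 0.0816), (0.005, 0.0833), (0.012, 0.0841)]
0.0375 [(-0.005, 0.0795), (0, 0.079), (0.005, 0.0775), (0.012, 0.0659)]
0.1125 [(-0.005, 0.0917), (0, 0.0916), (0.005, 0.0904), (0.012, 0.0694)]
-0.1125 [(-0.005, 0.0819), (0, 0.0817), (0.005, 0.0819), (0.012, 0.075)]
-0.0375 [(-0.005, 0.0821), (0, 0.0819), (0.005, 0.0804), (0.012, 0.0794)]
0.0375 [(-0.005, 0.072), (0, 0.0719), (0.005, 0.0705), (0.012, 0.0649)]
0.1125 [(-0.005, 0.0916), (0, 0.0914), (0.005, 0.09), (0.012, 0.0767)]
```

View pics/s5.png

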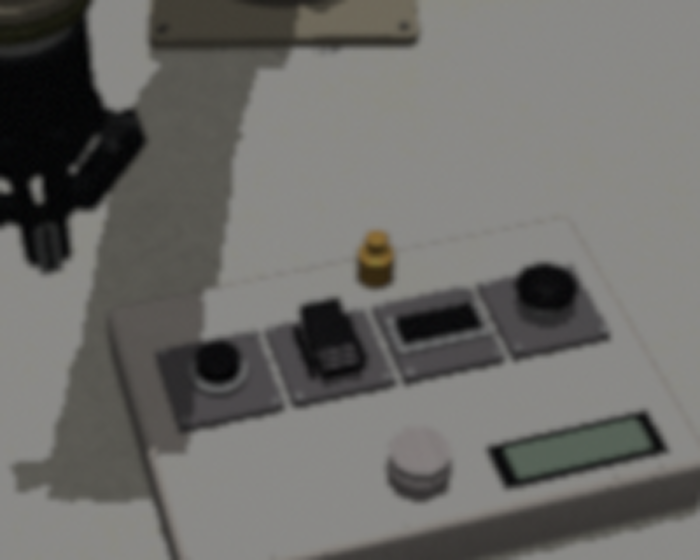

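The picture shows the rocker on (330,340), the latch down (440,322) and the start button back up (218,360). The stop button, weight and tin are untouched, and the arm is clear.

```bash
python3 -c "
from workcell import ticket; print(ticket.hand_in())"
```

```text
the job is handed in; nothing more can be done
None
```

I did the three presses in the order asked and handed the job in at about 9.9 s. No verdict was reported.

- **Rocker:** I pressed the ribbed end down to a hard stop at 23 N. Depth readings show its slope went from about +0.2 to about -0.25, so it is fully on.
- **Latch:** I pushed the bar key down to a hard stop at z = 0.0728 m (0.073 expected) with 20 N. It reads about 7 mm lower than before and stayed down.
- **Start button:** I pressed it to its stop at z = 0.077 m, as expected, with 21 N. After release its height reads the same as at the start.

The last picture and depth readings showed the stop button at its original height, the weight and tin apparently undisturbed, and the gripper clear of everything. The jar, brush, scoop, sieve and beaker were not looked at again; the arm stayed well above the jar and never went near the others. The two cameras' calibrations differed by about 4 mm in y, so I used the mean. No check failed.

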